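Set the table caddy

TASK

Set the wooden table caddy for the meal: stand the spice jar in the square dish, the salt shaker in the round dish, the pepper mill in the oblong dish and the little lidded pot on top of the plain round block, each upright in the middle of its place and never tipped over. Leave the medicine bottle and the kitchen timer, which look much like them, standing where they are.

Things in the scene. Friction and masses are not known exactly. Their poses are not given: they have to be found in the camera images.
- spice_jar_mid (a point): Slim clear spice jar with a straight body and a flat-topped screw cap of about the same width; 44 mm diameter, 105 mm tall. Loose, about 0.11 kg, standing upright on the worktop. This point lies on its upright axis, half-way up; z points up, x and y mean nothing on it.
- salt_mid (a point): Clear salt shaker with a domed metal top; 44 mm diameter up to 70 mm high, then narrowing to the dome; 90 mm tall. Loose, about 0.1 kg, standing upright on the worktop. This point lies on its upright axis, half-way up; z points up, x and y mean nothing on it.
- pot_mid (a point): Little low round cooking pot with a lid and lid knob; 49 mm diameter, 42 mm tall with the knob, its body solid to the fingers only up to 30 mm (grip the body below that). Loose, about 0.12 kg, standing upright on the worktop. This point lies on its upright axis, half-way up; z points up, x and y mean nothing on it.
- pepper_mill_mid (a point): Turned wooden pepper mill: round foot 43 mm in diameter, a groove at 34 to 44 mm, then a straight barrel head 42 mm in diameter from 44 to 84 mm above the foot, rounded above, with a small metal stud on top; 100 mm tall. Loose, about 0.15 kg, standing upright on the worktop. This point lies on its upright axis, half-way up; z points up, x and y mean nothing on it.
- medicine_mid (a point): Look-alike that stays: short brown medicine bottle with a wide ribbed cap; 47 mm diameter, 88 mm tall. Loose, standing among the others. This point lies on its upright axis, half-way up; z points up, x and y mean nothing on it.
- timer_mid (a point): Look-alike that stays: round kitchen timer with a dial and a turning grip on top; 68 mm diameter, 48 mm tall, wider than the pot. Loose, standing among the others. This point lies on its upright axis, half-way up; z points up, x and y mean nothing on it.
- square_dish: Holder for the spice jar: shallow square wooden dish, 72 mm outside, 64 mm inside, rim 9 mm high, inner floor 4 mm above its underside. It stands in the caddy, a low fixed wooden tray 206 mm square with a 22 mm rim, whose four holders stand 96 mm apart in a two-by-two pattern, in any order, all with the tray's yaw. Fixed. Origin: centre of its underside, 6 mm above the worktop; x and y lie along its sides, z up.
- round_dish: Holder for the salt shaker: shallow round wooden dish, 72 mm outside, 64 mm inside diameter, rim 9 mm high, inner floor 4 mm above its underside. Fixed in the same caddy as the square dish. Origin: centre of its underside, 6 mm above the worktop; z up.
- oblong_dish: Holder for the pepper mill: shallow oblong wooden dish, 62 x 92 mm outside, 54 x 84 mm inside, rim 9 mm high, inner floor 4 mm above its underside. Fixed in the same caddy as the square dish. Origin: centre of its underside, 6 mm above the worktop; y lies along its long side, z up. Room note: a wall cabinet hangs left of and behind the caddy, underside 0.44 m up; an arm that starts at the left must draw in before swinging to the front.
- round_block: Place for the little pot: plain solid round wooden block, 58 mm diameter, 50 mm high, flat on top with no rim. Fixed in the same caddy as the square dish. Origin: centre of its underside, 6 mm above the worktop; its top is 50 mm above the origin; z up. Room note: a slim upright paper-towel rod, 0.33 m tall, stands on a round base at about x 0.37, y -0.32.
Mind the look-alikes: they are no part of the job. Leave any pink, purple or red look-alike of the part that bears pot_mid alone.

How it is judged:
By the outcome, as a careful person would: the job done as asked, in the order asked, and still so for the second after the job is handed in, with the robot touching nothing.
It also fails if it takes over 118 s, if anything falls off the work surface, if the arm or the gripper's body presses on something with over 40 N, if the wrist force passes 120 N, or if a joint passes its speed limit or range.

ROBOT

A 7-joint arm with a two-finger parallel gripper is mounted at the origin on a cart in front of the work surface, level with it; the furniture and walls round the work are solid. World frame = base frame: x ahead of the robot, y to its left, z up, the work surface at z = 0. Lengths are in mm, angles in rad, forces in N, time in s.
With the tool pointing down it reaches from about 425 to 875 mm from the base axis. Payload 8.4 kg.
Tool frame: the origin (TCP) lies midway between the tips of the shut fingers; the grasp point (between the pads) lies 19 mm behind it; z points along the fingers, y is the line along which they close (so a half turn about z gives the same grasp; the last joint's range is limited). The gripper opens to 85 mm and grips with 20 to 120 N. Pads are 22 mm wide; open, the fingers measure 114 mm over their backs; the gripper's body (76 mm by 85 mm) begins 54 mm behind the grasp point. The pads swing forward as they close: fully open they stand 13 mm farther back than shut.
Start: joints at [1.052, 0.333, 0.04, 1.465, -0.013, 1.343, -0.059], TCP at [264.901, -593.542, 231.308] pointing down, gripper open.
Joint ranges: [-2.58, 2.58], [-0.38, 2.09], [-1.3, 1.39], [0.25, 2.4], [-1.5, 4.64], [0.08, 2.09], [-2.65, 2.65]. Speed limits (rad/s): [2.22, 2.22, 2.79, 2.79, 3.14, 3.14, 3.14].

INTERFACE

Orientations are given as a unit quaternion [w, x, y, z].
In Python, from rig import get_state, get_image, camera_info, job_done gives the robot as it stands.
- The arm moves only by the tool jog_arm, never from a script. Its argument "deltas" is text: rows parted by semicolons, each of 5 numbers parted by spaces: the closure in counts, from 0 (fully open) to 255 (shut), then the shift along the world's x, y, z in m, then the turn about the world's z in degrees. In form: fingers x y z spin; .... A call has exactly 8 rows; each row is the pose to reach, as a shift and turn from the pose commanded when the call began; what a row does not reach only later rows make up. A row lasts 1/10 s, in which the tool goes at most 50 mm and 8.59 degrees, less where a joint would pass 70% of its speed; a pose out of reach is approached as far as the arm can. A call with a gripper value outside its range is refused whole. The fingers move at their own pace and stop on an object; "squeeze" is the grip in N (left out, the last holds). Time passes only in rows, so rows that repeat a pose let the fingers close, or fill a call up. It gives the time, the measured TCP pose, the force, the opening and the grip force at its end, in the units of the state.
- get_state(): the state, without advancing time (a new reading comes with each control period).
- get_image(name): name is "side" or "top"; returns the picture (480x640x3 uint8, red, green, blue); there is no depth.
- camera_info(name): a dict with "fx", "fy", "cx", "cy" (pixels), "eye" and "orientation" of the camera in the world. Camera axes: x right, y down, z forward; pixel columns grow to the right and rows downward; lengths in mm; the calibration is good to about 2 mm. A picture is of the moment at which its call begins. camera_info takes no time and is no camera call.
- job_done(): hands the job in; it is judged then, once.
The state is a dict: "time": time; "q": joint angles; "joint_vel": joint speeds; "joint_torque": joint torques, N m; "ee_pos": TCP position; "ee_rot": TCP orientation; "ft_force": force on the tool from outside, world axes, zero at the start; "torque": the same for the moment, N m; "grip_width": opening from 0.0 (shut) to 1.0 (fully open); "gripper_force": force on a finger pad.
Only numpy, scipy, OpenCV 4.12 (cv2) and the standard library are available. Lean on these libraries where they do the work, as an engineer would, in place of code of your own. Each camera call takes 0.05 s, during which the arm holds its last target. There are 200 camera calls.

## Working session

There is one attempt and no reset: what is moved stays moved. The work goes in short steps, Python scripts to look and compute and a tool call to move; the robot and the scene stay as the last step left them, time stands still between calls to the robot, and variables do not carry over. Pictures are saved under pics/ and viewed, at most 14 in all, crops included, and the job is handed in when it is done.

Besides the shell and the picture viewer there is one more tool, called after "Request:" as a command line: name --argument value ..., lists and objects as JSON in quotes. jog_arm: Moves the arm, as the interface text tells. Its arguments: {"type":"object","properties":{"deltas":{"type":"string"},"squeeze":{"type":"number"}},"required":["deltas"]}

```bash
mkdir -p pics
python3 - <<'E'
from rig import *
import cv2
for n in("side","top"):
    cv2.imwrite(f"pics/{n}0.png",get_image(n)[:,:,::-1]); print(n,camera_info(n))
s=get_state();print(s)
E
```

```text
side {'fx': 565.3879070001684, 'fy': 565.3879070001684, 'cx': 329.6928762553473, 'cy': 240.25057966607335, 'eye': array([ 21.99785166, 639.08118781, 531.2065841 ]), 'orientation': array([ 0.15032347, -0.23678128,  0.82567211, -0.48949264])}
top {'fx': 461.1168675149227, 'fy': 461.1168675149227, 'cx': 318.22519408946215, 'cy': 237.7292085851404, 'eye': array([396.04124217, -81.8292747 , 925.9530357 ]), 'orientation': array([ 0.05176927, -0.69827417,  0.71238562, -0.04732719])}
{'time': 0.1, 'q': array([ 1.0518246 ,  0.33386098,  0.03984248,  1.46617894, -0.01342831,
        1.34333125, -0.05847929]), 'joint_vel': array([-0.00046595, -0.00109858, -0.00227101, -0.00257526, -0.00095759,
       -0.00085797,  0.00104711]), 'joint_torque': array([ 4.41606593e-03, -6.60017753e+01,  1.37057316e+00, -4.06470358e+01,
        1.70999084e-02,  8.95444216e-03, -2.58838259e-05]), 'ee_pos': array([ 264.73900232, -593.17965293,  230.4982856 ]), 'ee_rot': array([-7.32675340e-04,  9.78051516e-01,  2.08361848e-01, -1.88652405e-04]), 'ft_force': array([ 0.48949045, -0.22678782,  0.52510031]), 'torque': array([ 0.03934125, -0.07997156, -0.05252597]), 'gripper_force': 0.0, 'grip_width': 0.996649925064266}
```

View pics/top0.png

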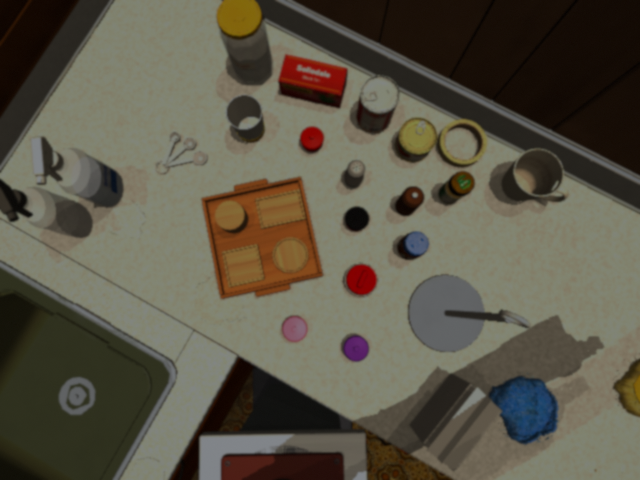

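View pics/side0.png

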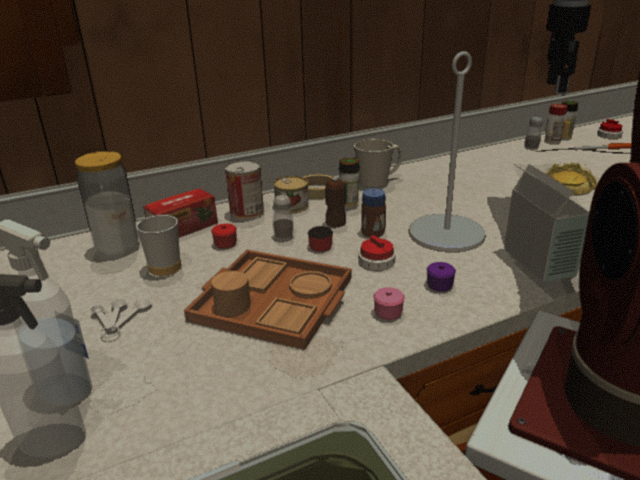

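The top view shows the tray at (262,238). The salt shaker is at about (356,173), the mill at (410,200), the spice jar at (460,185), the medicine bottle at (413,245) and the timer at (362,280). There are four pot-like things: red (312,139), black-lidded (357,218), pink (294,328) and purple (355,348). By elimination the black-lidded one fits; I'll confirm it in enlarged crops.

```bash
cat > h.py <<'E'
import numpy as np, cv2
from scipy.spatial.transform import Rotation as R
from rig import *
def cam(n):
    c=camera_info(n); w,x,y,z=c['orientation']; return c,R.from_quat([x,y,z,w]).as_matrix()
def ray(n,u,v):
    c,M=cam(n); d=M@np.array([(u-c['cx'])/c['fx'],(v-c['cy'])/c['fy'],1]); return c['eye'],d/np.linalg.norm(d)
def onz(n,u,v,z):
    e,d=ray(n,u,v); return (e+d*(z-e[2])/d[2])
def proj(n,p):
    c,M=cam(n); q=M.T@(np.array(p,float)-c['eye']); return np.array([c['fx']*q[0]/q[2]+c['cx'],c['fy']*q[1]/q[2]+c['cy']])
def tri(a,b):
    (e1,d1),(e2,d2)=ray('side',*a),ray('top',*b)
    s=np.linalg.lstsq(np.c_[d1,-d2],e2-e1,rcond=None)[0]
    p,q=e1+s[0]*d1,e2+s[1]*d2; return (p+q)/2,np.linalg.norm(p-q)
E
python3 - <<'E'
from h import *
t=cv2.imread('pics/top0.png');s=cv2.imread('pics/side0.png')
g=lambda i:np.clip(i.astype(float)*1.8,0,255).astype('uint8')
cv2.imwrite('pics/tc.png',g(cv2.resize(t[120:320,190:490],(795,530),interpolation=3)))
cv2.imwrite('pics/sc.png',g(cv2.resize(s[150:350,180:480],(795,530),interpolation=3)))
# top-of-object centres
for n,(u,v),z in [('salt',(356,167),90),('mill',(412,193),98),('spice',(461,181),105),('med',(414,243),88),('timer',(362,279),48),('potB',(357,218),40),('red',(312,139),40),('block',(230,216),56),('trayc',(262,238),10)]:
    p=onz('top',u,v,z); print(n,p.round(),'r',np.hypot(*p[:2]).round(),'side',proj('side',p).round())
E
```

```text
salt [ 646. -151.   90.] r 664.0 side [281. 195.]
mill [ 592. -251.   98.] r 644.0 side [333. 180.]
spice [ 611. -340.  105.] r 700.0 side [347. 161.]
med [ 501. -253.   88.] r 561.0 side [373. 193.]
timer [ 439. -159.   48.] r 467.0 side [377. 239.]
potB [ 558. -154.   40.] r 579.0 side [321. 228.]
red [721. -69.  40.] r 724.0 side [226. 226.]
block [565.  91.  56.] r 572.0 side [232. 279.]
trayc [527.  36.  10.] r 528.0 side [274. 294.]
```

View pics/tc.png

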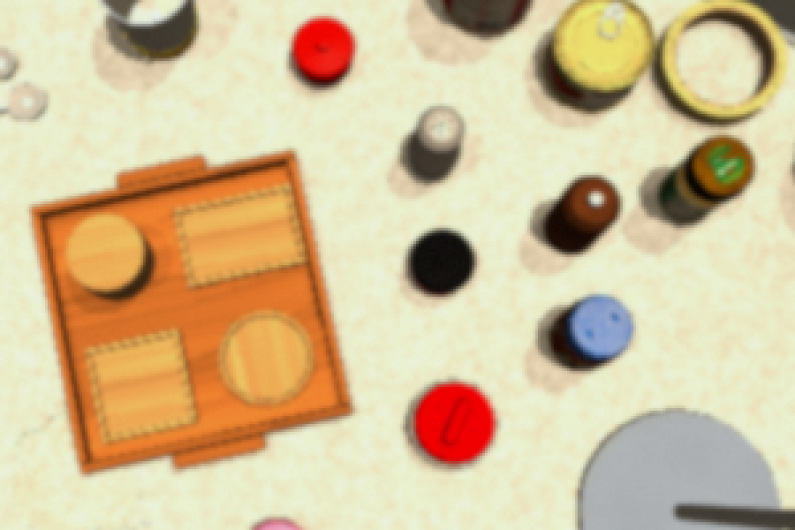

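View pics/sc.png

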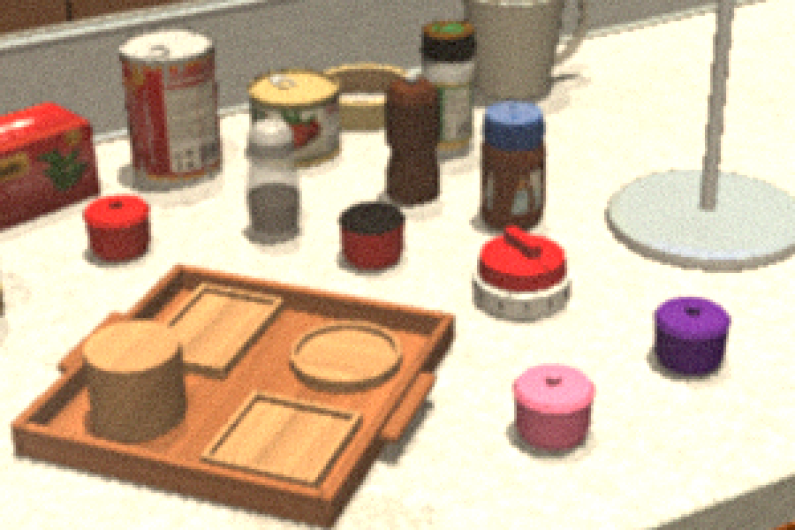

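The pot-like things are red (312,139), pink (294,328), purple (355,348) and the dark-red pot with a black lid (357,218). The task excludes pink, purple and red look-alikes, so the black-lidded one is the pot. In the tray, the block is at (230,215), the oblong dish at (280,209), the square at (243,266) and the round at (290,255).

Run:
```python
from h import *
P={}
for n,(u,v),z in [('block',(230.4,215.5),56),('obl',(280.2,209.4),15),('sq',(243.2,265.7),15),('rnd',(290.4,255.1),15)]:
    P[n]=onz('top',u,v,z)[:2]
ks=list(P);A=np.array([P[k] for k in ks]);B=48*np.array([[1,1],[1,-1],[-1,1],[-1,-1.]])
c=A.mean(0);U,S,V=np.linalg.svd(B.T@(A-c));M=U@V
print('c',c.round(1),'yaw',np.degrees(np.arctan2(M[0,1],M[0,0])).round(2))
for k,a,f in zip(ks,A,B@M+c): print(k,a.round(1),f.round(1))
f=lambda u,v:(u/2.65+190,v/2.65+120)
for n,a,z,h in [('spice',(722,166),105,105),('salt',(440,127),84,90),('mill',(596,198),100,100),('pot',(441,262),32,42)]:
    p=onz('top',*f(*a),z); q=lambda z:((proj('side',[p[0],p[1],z])-[180,150])*2.65).round()
    print(n,p.round(1),'sidecrop base',q(0),'top',q(h),'topbase crop',((proj('top',[p[0],p[1],0])-[190,120])*2.65).round())
```

```text
c [528.1  34.8] yaw 11.4
block [565.5  90.3] [565.6  91.4]
obl [583.9  -1.9] [584.6  -2.7]
sq [471.8  72.3] [471.5  72.4]
rnd [491.  -21.4] [490.5 -21.7]
spice [ 608.1 -342.8  105. ] sidecrop base [448. 147.] top [448.  29.] topbase crop [681. 201.]
salt [ 646.2 -151.5   84. ] sidecrop base [275. 228.] top [269. 119.] topbase crop [432. 158.]
mill [ 588.5 -256.2  100. ] sidecrop base [413. 193.] top [412.  75.] topbase crop [570. 228.]
pot [ 558.2 -153.3   32. ] sidecrop base [374. 256.] top [372. 205.] topbase crop [438. 270.]
```

Request:
jog_arm --deltas "75 0 0 0.04 5; 75 0 0 0.08 10; 75 0 0 0.12 15; 75 0.02 0.015 0.12 21; 75 0.05 0.036 0.12 21; 75 0.085 0.062 0.12 21; 75 0.12 0.087 0.12 21; 75 0.15 0.11 0.12 21" --squeeze 30

```text
time: 0.9
ee_pos: [416.6, -481.8, 350.9]
ee_rot: [-0.0, 0.924, 0.384, 0.0]
ft_force: [0.3, -0.3, -0.7]
grip_width: 0.707
gripper_force: 0.0
```

Request:
jog_arm --deltas "75 0.035 0.025 0 0; 75 0.07 0.05 0 0; 75 0.105 0.075 0 0; 75 0.14 0.1 0 0; 75 0.17 0.125 -0.02 0; 75 0.193 0.14 -0.06 0; 75 0.193 0.14 -0.1 0; 75 0.193 0.14 -0.14 0"

```text
time: 1.7
ee_pos: [608.6, -342.0, 209.0]
ee_rot: [-0.0, 0.923, 0.384, -0.0]
ft_force: [-0.1, -0.3, -0.2]
grip_width: 0.708
gripper_force: 0.0
```

Run:
```python
from h import *
print(get_state()['ee_pos'],get_state()['ft_force'])
g=lambda i:np.clip(i.astype(float)*1.8,0,255).astype('uint8')
t=get_image('top')[:,:,::-1];s=get_image('side')[:,:,::-1]
cv2.imwrite('pics/a.png',g(np.hstack([cv2.resize(t[120:320,300:500],(400,400)),cv2.resize(s[60:260,260:460],(400,400))])))
```

```text
[ 608.57726906 -341.97482024  209.02458996] [-0.10721944 -0.33604453 -0.20334468]
```

View pics/a.png

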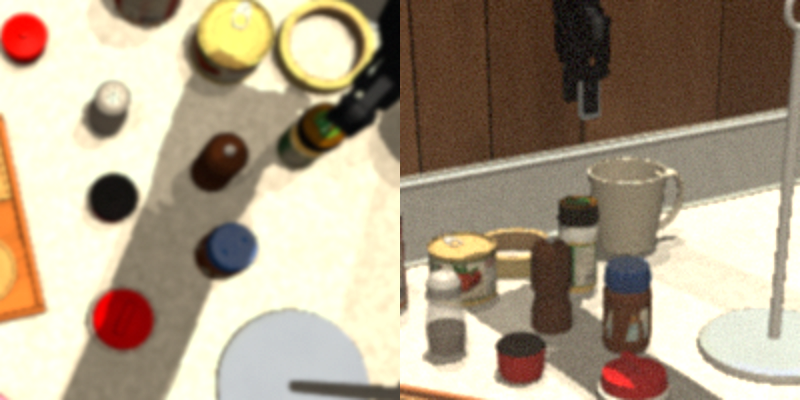

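The gripper hangs over the spice jar (fingers at crop (360,100) in the top view, consistent with the parallax). Going down.

Request:
jog_arm --deltas "75 0 0 -0.03 0; 75 0 0 -0.06 0; 75 0 0 -0.085 0; 75 0 0 -0.11 0; 75 0 0 -0.13 0; 75 0 0 -0.15 0; 75 0 0 -0.165 0; 75 0 0 -0.165 0"

```text
time: 2.6
ee_pos: [607.2, -343.5, 45.3]
ee_rot: [-0.001, 0.924, 0.383, -0.001]
ft_force: [-1.1, -0.7, -1.0]
grip_width: 0.706
gripper_force: 0.0
```

Request:
jog_arm --deltas "120 0 0 0 0; 160 0 0 0 0; 200 0 0 0 0; 200 0 0 0 0; 200 0 0 0 0; 200 0 0 0 0; 200 0 0 0 0; 200 0 0 0 0" --squeeze 30

```text
time: 3.4
ee_pos: [609.0, -343.9, 47.9]
ee_rot: [0.001, 0.924, 0.383, 0.001]
ft_force: [-0.5, -0.2, 6.6]
grip_width: 0.507
gripper_force: 25.3
```

Request:
jog_arm --deltas "200 0 0 0.01 0; 200 0 0 0.03 0; 200 0 0 0.06 0; 200 0 0 0.09 0; 200 0 0 0.12 0; 200 0 0 0.145 0; 200 -0.005 0.015 0.16 0; 200 -0.013 0.04 0.16 0"

```text
time: 4.2
ee_pos: [595.4, -305.3, 209.4]
ee_rot: [0.002, 0.924, 0.382, 0.001]
ft_force: [-0.1, 0.8, -0.5]
grip_width: 0.505
gripper_force: 25.7
```

Request:
jog_arm --deltas "200 -0.012 0.036 0 0; 200 -0.024 0.072 0 0; 200 -0.036 0.11 0 0; 200 -0.049 0.15 0 0; 200 -0.062 0.19 0 0; 200 -0.075 0.23 0 0; 200 -0.088 0.27 0 0; 200 -0.1 0.305 0 0"

```text
time: 5.0
ee_pos: [493.8, 3.6, 206.8]
ee_rot: [0.0, 0.924, 0.384, 0.0]
ft_force: [0.0, -0.8, -1.0]
grip_width: 0.5
gripper_force: 25.7
```

Request:
jog_arm --deltas "200 -0.008 0.025 0 0; 200 -0.015 0.045 0 0; 200 -0.02 0.06 0 0; 200 -0.023 0.071 0 0; 200 -0.023 0.071 -0.02 0; 200 -0.023 0.071 -0.04 0; 200 -0.023 0.071 -0.06 0; 200 -0.023 0.071 -0.075 0"

```text
time: 5.8
ee_pos: [471.5, 72.0, 130.3]
ee_rot: [-0.0, 0.924, 0.383, -0.001]
ft_force: [0.2, 0.5, -1.2]
grip_width: 0.5
gripper_force: 25.7
```

Run:
```python
from h import *
s=get_state();print(s['ee_pos'],s['ft_force'],s['grip_width'])
g=lambda i:np.clip(i.astype(float)*1.8,0,255).astype('uint8')
t=get_image('top')[:,:,::-1];s=get_image('side')[:,:,::-1]
cv2.imwrite('pics/b.png',g(np.hstack([cv2.resize(t[130:330,180:380],(400,400)),cv2.resize(s[160:360,160:360],(400,400))])))
```

```text
[471.47621934  72.02123079 130.34494848] [ 0.24840869  0.54678958 -1.16771685] 0.5002627438471104
```

View pics/b.png

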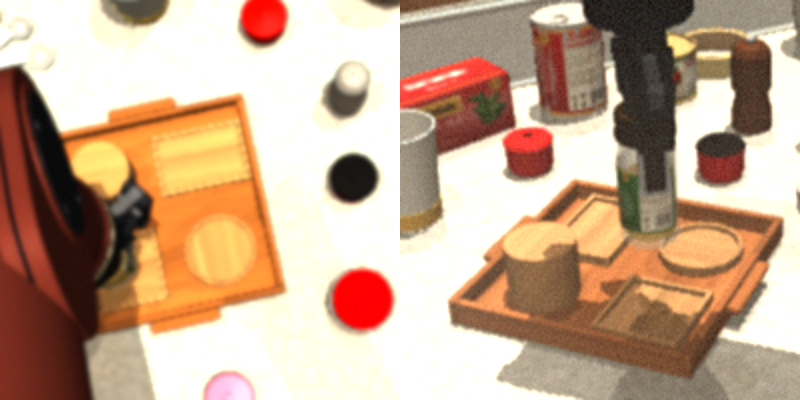

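Request:
jog_arm --deltas "200 0 0 -0.02 0; 200 0 0 -0.04 0; 200 0 0 -0.055 0; 200 0 0 -0.063 0; 200 0 0 -0.067 0; 200 0 0 -0.07 0; 200 0 0 -0.072 0; 200 0 0 -0.072 0"

```text
time: 6.7
ee_pos: [472.1, 72.5, 59.6]
ee_rot: [0.0, 0.924, 0.383, 0.0]
ft_force: [-0.6, 0.2, -0.9]
grip_width: 0.502
gripper_force: 25.7
```

Request:
jog_arm --deltas "200 0 0 -0.001 0; 200 0 0 -0.002 0; 200 0 0 -0.003 0; 200 0 0 -0.003 0; 200 0 0 -0.003 0; 200 0 0 -0.003 0; 200 0 0 -0.003 0; 200 0 0 -0.003 0"

```text
time: 7.5
ee_pos: [472.6, 72.7, 57.7]
ee_rot: [0.0, 0.924, 0.383, 0.001]
ft_force: [-4.1, 1.4, 14.2]
grip_width: 0.504
gripper_force: 26.4
```

Request:
jog_arm --deltas "110 0 0 0.002 0; 95 0 0 0.002 0; 80 0 0 0.002 0; 75 0 0 0.002 0; 75 0 0 0.002 0; 75 0 0 0.01 0; 75 0 0 0.03 0; 75 0 0 0.06 0"

```text
time: 8.3
ee_pos: [470.8, 72.4, 116.2]
ee_rot: [-0.001, 0.924, 0.383, -0.001]
ft_force: [-0.1, 0.0, 0.3]
grip_width: 0.703
gripper_force: 0.0
```

Request:
jog_arm --deltas "75 0 0 0.04 0; 75 0 0 0.08 0; 75 0.015 -0.02 0.09 0; 75 0.035 -0.045 0.09 0; 75 0.06 -0.075 0.09 0; 75 0.085 -0.11 0.09 0; 75 0.11 -0.145 0.09 0; 75 0.135 -0.175 0.09 0"

```text
time: 9.1
ee_pos: [607.7, -104.8, 206.9]
ee_rot: [0.0, 0.924, 0.383, 0.0]
ft_force: [0.3, 0.8, 0.7]
grip_width: 0.704
gripper_force: 0.0
```

Request:
jog_arm --deltas "75 0.02 -0.025 -0.01 0; 75 0.039 -0.049 -0.03 0; 75 0.039 -0.049 -0.06 0; 75 0.039 -0.049 -0.09 0; 75 0.039 -0.049 -0.12 0; 75 0.039 -0.049 -0.145 0; 75 0.039 -0.049 -0.165 0; 75 0.039 -0.049 -0.176 0"

```text
time: 9.9
ee_pos: [645.0, -151.4, 28.7]
ee_rot: [-0.001, 0.924, 0.383, -0.001]
ft_force: [-0.3, 0.5, 0.0]
grip_width: 0.701
gripper_force: 0.0
```

Run:
```python
from h import *
s=get_state();print(s['ee_pos'],s['ft_force'],s['grip_width'])
g=lambda i:np.clip(i.astype(float)*1.8,0,255).astype('uint8')
t=get_image('top')[:,:,::-1];s=get_image('side')[:,:,::-1]
cv2.imwrite('pics/c.png',g(np.hstack([cv2.resize(t[130:330,180:380],(400,400)),cv2.resize(s[160:360,160:360],(400,400))])))
for z in(10,115): print(((proj('top',[471.5,72.4,z])-[180,130])*2).round(),((proj('side',[471.5,72.4,z])-[160,160])*2+[400,0]).round())
```

```text
[ 644.98522983 -151.41779711   28.7183818 ] [-0.27002598  0.49129595  0.00379225] 0.700851656877491
[127. 272.] [656. 311.]
[107. 263.] [648. 194.]
```

View pics/c.png

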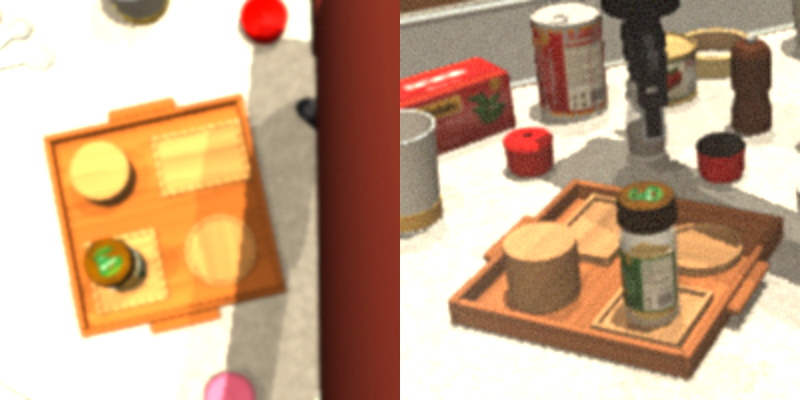

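The spice jar stands upright in the square dish: its cap is at crop (108,261) against a predicted (107,263). Next I grip the salt shaker.

Request:
jog_arm --deltas "120 0 0 0 0; 160 0 0 0 0; 200 0 0 0 0; 200 0 0 0 0; 200 0 0 0 0; 200 0 0 0 0; 200 0 0 0 0; 200 0 0 0 0"

```text
time: 10.8
ee_pos: [646.9, -151.6, 32.0]
ee_rot: [0.001, 0.924, 0.383, 0.001]
ft_force: [-1.4, 0.2, 6.9]
grip_width: 0.456
gripper_force: 31.0
```

Request:
jog_arm --deltas "200 0 0 0.01 0; 200 0 0 0.03 0; 200 0 0 0.06 0; 200 0 0 0.09 0; 200 0 0 0.12 0; 200 0 0 0.14 0; 200 -0.01 0.008 0.15 0; 200 -0.035 0.029 0.15 0"

```text
time: 11.6
ee_pos: [611.4, -123.7, 181.7]
ee_rot: [0.001, 0.924, 0.382, 0.001]
ft_force: [0.6, 0.9, -0.9]
grip_width: 0.454
gripper_force: 30.2
```

Request:
jog_arm --deltas "200 -0.03 0.025 0 0; 200 -0.06 0.05 0 0; 200 -0.09 0.075 0 0; 200 -0.11 0.092 0 0; 200 -0.12 0.101 -0.02 0; 200 -0.12 0.101 -0.05 0; 200 -0.12 0.101 -0.08 0; 200 -0.12 0.101 -0.1 0"

```text
time: 12.4
ee_pos: [488.6, -21.2, 78.2]
ee_rot: [-0.0, 0.924, 0.383, -0.001]
ft_force: [-0.1, 0.2, -0.3]
grip_width: 0.456
gripper_force: 30.2
```

Run:
```python
from h import *
s=get_state();print(s['ee_pos'],s['ft_force'],s['grip_width'])
g=lambda i:np.clip(i.astype(float)*1.8,0,255).astype('uint8')
s=get_image('side')[:,:,::-1]
cv2.imwrite('pics/d.png',g(cv2.resize(s[190:330,220:360],(560,560),interpolation=3)))
for z in(50,140): print(((proj('side',[490.5,-21.7,z])-[220,190])*4).round())
```

```text
[488.5952567  -21.17290454  78.19989616] [-0.09886777  0.1734166  -0.34862412] 0.4562553320048859
[364. 295.]
[356. 100.]
```

View pics/d.png

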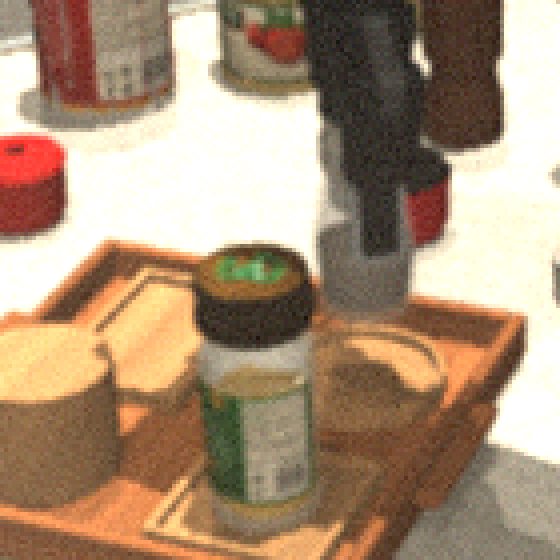

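The shaker hangs upright, its base at (364,302) as predicted. Lowering it.

Request:
jog_arm --deltas "200 0.0005 0 -0.01 0; 200 0.0005 0 -0.02 0; 200 0.0005 0 -0.028 0; 200 0.0005 0 -0.033 0; 200 0.0005 0 -0.036 0; 200 0.0005 0 -0.038 0; 200 0.0005 0 -0.039 0; 200 0.0005 0 -0.039 0"

```text
time: 13.25
ee_pos: [491.7, -21.4, 42.0]
ee_rot: [0.0, 0.924, 0.383, 0.0]
ft_force: [-2.2, 0.8, 4.1]
grip_width: 0.456
gripper_force: 31.0
```

Request:
jog_arm --deltas "120 0 0 0 0; 105 0 0 0 0; 90 0 0 0 0; 75 0 0 0 0; 75 0 0 0 0; 75 0 0 0.01 0; 75 0 0 0.03 0; 75 0 0 0.06 0"

```text
time: 14.05
ee_pos: [490.4, -21.4, 101.4]
ee_rot: [-0.001, 0.924, 0.383, -0.001]
ft_force: [0.7, -0.5, -0.2]
grip_width: 0.706
gripper_force: 0.0
```

Request:
jog_arm --deltas "75 0 0 0.04 0; 75 0 0 0.08 0; 75 0.006 -0.015 0.1 0; 75 0.02 -0.047 0.1 0; 75 0.034 -0.082 0.1 0; 75 0.05 -0.12 0.1 0; 75 0.065 -0.158 0.1 0; 75 0.08 -0.194 0.1 0"

```text
time: 14.85
ee_pos: [571.8, -217.4, 202.2]
ee_rot: [0.0, 0.924, 0.383, 0.0]
ft_force: [0.7, 0.4, 0.3]
grip_width: 0.707
gripper_force: 0.0
```

Request:
jog_arm --deltas "75 0.01 -0.025 0 0; 75 0.017 -0.041 -0.01 0; 75 0.017 -0.041 -0.04 0; 75 0.017 -0.041 -0.07 0; 75 0.017 -0.041 -0.1 0; 75 0.017 -0.041 -0.13 0; 75 0.017 -0.041 -0.15 0; 75 0.017 -0.041 -0.161 0"

```text
time: 15.65
ee_pos: [587.5, -256.2, 38.9]
ee_rot: [-0.001, 0.924, 0.383, -0.001]
ft_force: [-0.7, -0.1, 0.5]
grip_width: 0.707
gripper_force: 0.0
```

Run:
```python
from h import *
s=get_state();print(s['ee_pos'],s['ft_force'],s['grip_width'])
g=lambda i:np.clip(i.astype(float)*1.8,0,255).astype('uint8')
t=get_image('top')[:,:,::-1];s=get_image('side')[:,:,::-1]
cv2.imwrite('pics/e.png',g(np.hstack([cv2.resize(t[150:300,200:350],(400,400)),cv2.resize(s[160:310,240:390],(400,400))])))
f=400/150
for z in(10,94): print(((proj('top',[490.5,-21.7,z])-[200,150])*f).round(),((proj('side',[490.5,-21.7,z])-[240,160])*f+[400,0]).round())
```

```text
[ 587.52126229 -256.16957263   38.87782829] [-0.66889548 -0.12083599  0.532272  ] 0.7074302495527407
[242. 282.] [591. 330.]
[234. 269.] [587. 214.]
```

View pics/e.png

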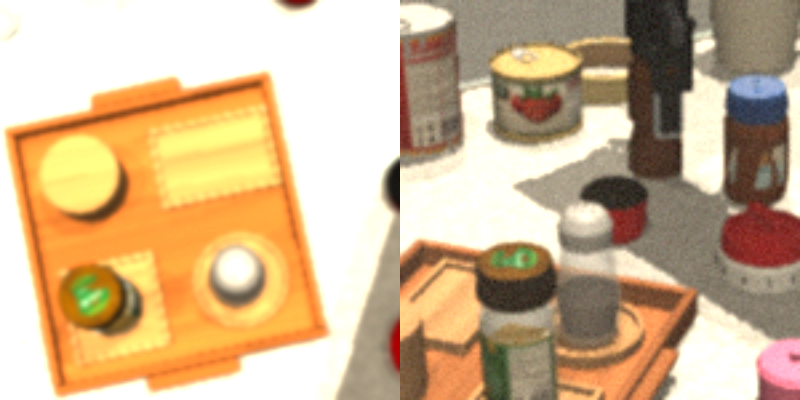

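The salt shaker stands centred in the round dish and the fingers straddle the mill. Closing on it.

Request:
jog_arm --deltas "120 0 0 0 0; 160 0 0 0 0; 200 0 0 0 0; 200 0 0 0 0; 200 0 0 0 0; 200 0 0 0 0; 200 0 0 0 0; 200 0 0 0 0"

```text
time: 16.55
ee_pos: [589.4, -256.8, 41.9]
ee_rot: [0.001, 0.924, 0.383, 0.001]
ft_force: [-0.5, 0.8, 6.2]
grip_width: 0.479
gripper_force: 32.9
```

Request:
jog_arm --deltas "200 0 0 0.01 0; 200 0 0 0.03 0; 200 0 0 0.06 0; 200 0 0 0.09 0; 200 0 0 0.12 0; 200 0 0 0.145 0; 200 0 0.01 0.16 0; 200 0 0.035 0.16 0"

```text
time: 17.35
ee_pos: [588.8, -223.5, 203.0]
ee_rot: [0.002, 0.924, 0.381, 0.001]
ft_force: [0.2, 0.5, -1.7]
grip_width: 0.476
gripper_force: 32.4
```

Request:
jog_arm --deltas "200 0 0.035 0 0; 200 -0.001 0.075 0 0; 200 -0.002 0.115 0 0; 200 -0.003 0.155 0 0; 200 -0.004 0.19 0 0; 200 -0.004 0.21 0 0; 200 -0.004 0.219 -0.01 0; 200 -0.004 0.219 -0.035 0"

```text
time: 18.15
ee_pos: [585.3, -0.5, 166.3]
ee_rot: [0.001, 0.923, 0.384, 0.002]
ft_force: [1.6, -1.3, -2.2]
grip_width: 0.477
gripper_force: 32.4
```

Request:
jog_arm --deltas "200 0 0 -0.03 0; 200 0 0 -0.06 0; 200 0 0 -0.08 0; 200 0 0 -0.095 0; 200 0 0 -0.105 0; 200 0 0 -0.111 0; 200 0 0 -0.1135 0; 200 0 0 -0.1135 0"

```text
time: 18.95
ee_pos: [585.0, -2.5, 52.5]
ee_rot: [0.0, 0.924, 0.383, 0.001]
ft_force: [-0.7, 0.2, -2.3]
grip_width: 0.482
gripper_force: 32.3
```

Request:
jog_arm --deltas "200 0 0 -0.001 0; 200 0 0 -0.0015 0; 200 0 0 -0.0015 0; 200 0 0 -0.0015 0; 120 0 0 -0.0015 0; 100 0 0 -0.0015 0; 85 0 0 -0.0015 0; 75 0 0 -0.0015 0"

```text
time: 19.75
ee_pos: [584.5, -2.6, 50.3]
ee_rot: [0.0, 0.924, 0.383, 0.0]
ft_force: [-0.2, 0.0, 0.2]
grip_width: 0.711
gripper_force: 0.0
```

Request:
jog_arm --deltas "75 0 0 0 0; 75 0 0 0.01 0; 75 0 0 0.03 0; 75 0 0 0.06 0; 75 0 0 0.09 0; 75 0 0 0.11 0; 75 0 -0.015 0.12 0; 75 -0.005 -0.045 0.12 0"

```text
time: 20.55
ee_pos: [581.0, -45.1, 173.4]
ee_rot: [0.0, 0.923, 0.385, 0.002]
ft_force: [0.2, -0.7, 0.4]
grip_width: 0.706
gripper_force: 0.0
```

Request:
jog_arm --deltas "60 -0.008 -0.04 0 0; 60 -0.015 -0.075 0 0; 60 -0.021 -0.1 0 0; 60 -0.021 -0.106 -0.02 0; 60 -0.021 -0.106 -0.05 0; 60 -0.021 -0.106 -0.08 0; 60 -0.021 -0.106 -0.1 0; 60 -0.021 -0.106 -0.11 0"

```text
time: 21.35
ee_pos: [557.5, -153.3, 59.0]
ee_rot: [-0.001, 0.924, 0.383, -0.001]
ft_force: [0.1, 0.8, 0.2]
grip_width: 0.765
gripper_force: 0.0
```

Run:
```python
from h import *
s=get_state();print(s['ee_pos'],s['ft_force'],s['grip_width'])
g=lambda i:np.clip(i.astype(float)*1.8,0,255).astype('uint8')
t=get_image('top')[:,:,::-1];s=get_image('side')[:,:,::-1]
cv2.imwrite('pics/f.png',g(np.hstack([cv2.resize(t[150:300,200:350],(400,400)),cv2.resize(s[160:310,220:370],(400,400))])))
f=400/150
for z in(10,110): print(((proj('top',[584.6,-2.7,z])-[200,150])*f).round(),((proj('side',[584.6,-2.7,z])-[220,160])*f+[400,0]).round())
```

```text
[ 557.51124218 -153.32787467   59.00884848] [0.05252706 0.75983264 0.15077357] 0.7646373040957297
[215. 159.] [510. 304.]
[203. 129.] [498. 168.]
```

View pics/f.png

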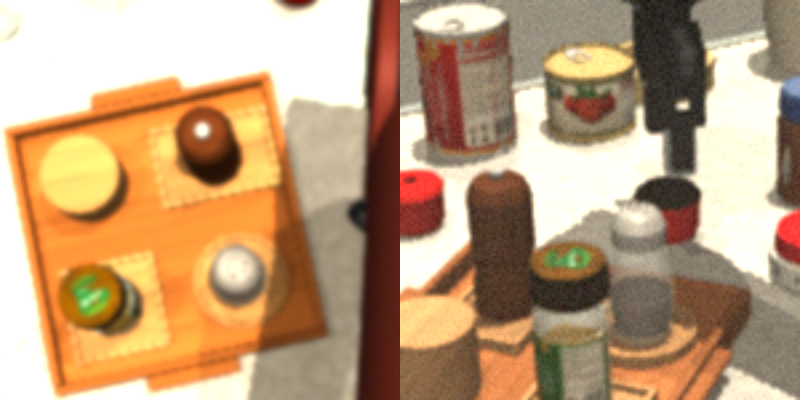

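The mill is upright with its stud at (203,129), exactly as predicted. Next is the pot.

Request:
jog_arm --deltas "60 0 0 -0.02 0; 60 0 0 -0.035 0; 60 0 0 -0.045 0; 60 0 0 -0.052 0; 60 0 0 -0.056 0; 60 0 0 -0.058 0; 60 0 0 -0.058 0; 60 0 0 -0.058 0"

```text
time: 22.25
ee_pos: [558.8, -153.6, 2.8]
ee_rot: [0.0, 0.924, 0.383, 0.0]
ft_force: [0.1, 0.6, 0.8]
grip_width: 0.76
gripper_force: 0.0
```

Request:
jog_arm --deltas "100 0 0 0 0; 140 0 0 0 0; 180 0 0 0 0; 180 0 0 0 0; 180 0 0 0 0; 180 0 0 0 0; 180 0 0 0 0; 180 0 0 0 0"

```text
time: 23.05
ee_pos: [558.8, -153.7, 3.0]
ee_rot: [0.0, 0.924, 0.383, 0.0]
ft_force: [-1.7, 0.5, 5.9]
grip_width: 0.538
gripper_force: 30.3
```

Request:
jog_arm --deltas "180 0 0 0.01 0; 180 0 0 0.03 0; 180 0 0 0.06 0; 180 0 0 0.09 0; 180 0 0 0.12 0; 180 0 0 0.15 0; 180 0 0 0.17 0; 180 0 0.015 0.18 0"

```text
time: 23.85
ee_pos: [558.9, -140.4, 184.8]
ee_rot: [0.001, 0.924, 0.382, 0.001]
ft_force: [-0.5, -0.5, -2.2]
grip_width: 0.534
gripper_force: 31.1
```

Request:
jog_arm --deltas "180 0.001 0.03 0 0; 180 0.002 0.065 0 0; 180 0.003 0.1 0 0; 180 0.005 0.14 0 0; 180 0.006 0.18 0 0; 180 0.007 0.21 0 0; 180 0.007 0.225 0 0; 180 0.007 0.23 0 0"

```text
time: 24.65
ee_pos: [564.6, 93.8, 181.9]
ee_rot: [-0.0, 0.923, 0.385, -0.0]
ft_force: [1.0, -1.3, -1.0]
grip_width: 0.538
gripper_force: 31.1
```

Request:
jog_arm --deltas "180 0 0 -0.02 0; 180 0 0 -0.04 0; 180 0 0 -0.06 0; 180 0 0 -0.08 0; 180 0 0 -0.095 0; 180 0 0 -0.1 0; 180 0 0 -0.1 0; 180 0 0 -0.1 0"

```text
time: 25.45
ee_pos: [566.0, 91.3, 83.1]
ee_rot: [0.0, 0.924, 0.383, 0.0]
ft_force: [0.1, -0.0, -1.2]
grip_width: 0.54
gripper_force: 31.1
```

Run:
```python
from h import *
s=get_state();print(s['ee_pos'],s['ft_force'],s['grip_width'])
g=lambda i:np.clip(i.astype(float)*1.8,0,255).astype('uint8')
t=get_image('top')[:,:,::-1];s=get_image('side')[:,:,::-1]
cv2.imwrite('pics/g.png',g(np.hstack([cv2.resize(t[150:300,200:350],(400,400)),cv2.resize(s[180:330,180:330],(400,400))])))
f=400/150
for z in(80,122): print(((proj('side',[565.6,91.4,z])-[180,180])*f+[400,0]).round())
```

```text
[565.96775727  91.32571492  83.11214224] [ 0.08773567 -0.04918856 -1.22496603] 0.5400329454812202
[532. 230.]
[524. 167.]
```

View pics/g.png

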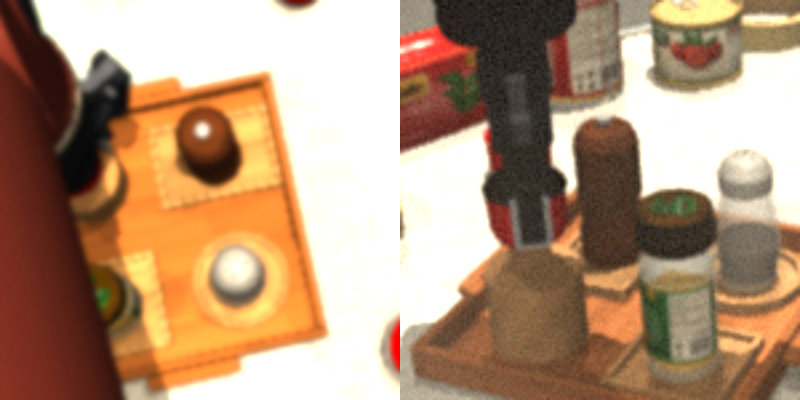

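The pot is held level over the block. Lowering it.

Request:
jog_arm --deltas "180 0 0 -0.008 0; 180 0 0 -0.014 0; 180 0 0 -0.018 0; 180 0 0 -0.021 0; 180 0 0 -0.0225 0; 180 0 0 -0.0235 0; 180 0 0 -0.0235 0; 180 0 0 -0.0235 0"

```text
time: 26.35
ee_pos: [565.5, 91.5, 59.1]
ee_rot: [0.0, 0.924, 0.383, 0.0]
ft_force: [-1.7, 0.8, 1.6]
grip_width: 0.537
gripper_force: 31.2
```

Request:
jog_arm --deltas "110 0 0 -0.0005 0; 95 0 0 -0.0005 0; 80 0 0 -0.0005 0; 65 0 0 -0.0005 0; 65 0 0 -0.0005 0; 65 0 0 0.008 0; 65 0 0 0.03 0; 65 0 0 0.06 0"

```text
time: 27.15
ee_pos: [564.5, 91.3, 118.8]
ee_rot: [-0.0, 0.924, 0.383, -0.001]
ft_force: [1.7, 0.0, 0.1]
grip_width: 0.745
gripper_force: 0.0
```

Request:
jog_arm --deltas "65 0 0 0.04 0; 65 0 0 0.08 0; 65 0 0 0.1 0; 65 0 -0.03 0.1 0; 65 0 -0.07 0.1 0; 65 0 -0.11 0.1 0; 65 0 -0.15 0.1 0; 65 0 -0.19 0.1 0"

```text
time: 27.95
ee_pos: [565.2, -100.0, 219.7]
ee_rot: [0.0, 0.924, 0.383, 0.0]
ft_force: [0.8, -0.3, 0.4]
grip_width: 0.746
gripper_force: 0.0
```

Request:
jog_arm --deltas "65 0 -0.03 0 0; 65 0 -0.05 0 0; 65 0 -0.06 0 0; 65 0 -0.06 0 0; 65 0 -0.06 0 0; 65 0 -0.06 0 0; 65 0 -0.06 0 0; 65 0 -0.06 0 0"

```text
time: 28.75
ee_pos: [565.5, -157.7, 218.9]
ee_rot: [-0.0, 0.923, 0.384, 0.0]
ft_force: [-0.4, 0.7, 0.3]
grip_width: 0.748
gripper_force: 0.0
```

Run:
```python
from h import *
s=get_state();print(s['ee_pos'],s['ft_force'],s['grip_width'])
g=lambda i:np.clip(i.astype(float)*1.8,0,255).astype('uint8')
t=get_image('top')[:,:,::-1];s=get_image('side')[:,:,::-1]
cv2.imwrite('pics/k.png',g(np.hstack([cv2.resize(t[150:300,200:350],(400,400)),cv2.resize(s[150:350,200:400],(400,400))])))
f=400/150
for z in(56,88): print(((proj('top',[565.6,91.4,z])-[200,150])*f).round())
```

```text
[ 565.52386478 -157.65623358  218.86852523] [-0.40252532  0.65525043  0.26471793] 0.7475655080668444
[ 80. 175.]
[ 70. 166.]
```

View pics/k.png

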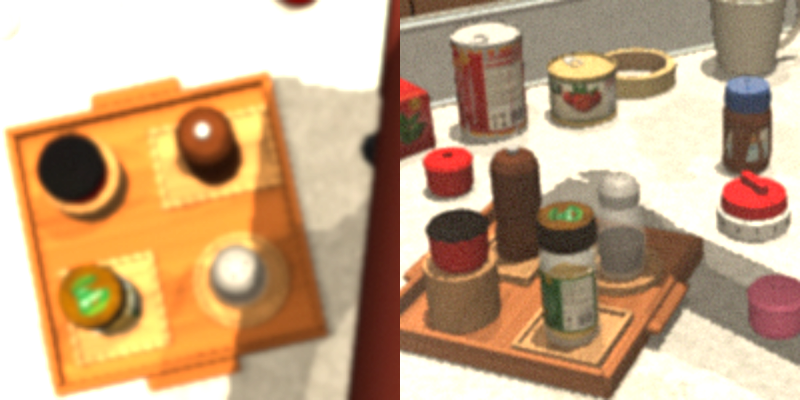

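The pot's lid is at (72,167), against a predicted (70,166), so it is centred on the block. All four stand upright, and the medicine bottle and timer are untouched.

```bash
python3 -c "from rig import job_done; print(job_done())"
```

```text
the job is handed in; nothing more can be done
None
```

The caddy is set and handed in at about 29 s: the spice jar, salt shaker, pepper mill and black-lidded pot each stand upright in the middle of their places, and the medicine bottle and timer were left where they were.

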